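# Clear the bag sealer and check its sprung length gauge

## Task

Clear the two plastic offcuts off the bag sealer's deck into the orange waste bin; one of them lies under the raised bar, which must not be knocked. Then check that the sprung length gauge runs free: pull its slide out until its leading face is level with the red mark, hold it there for a good second, and ease it all the way home under control, without letting it snap back. Leave the bin standing and the cup, jar and clamp ring where they are.

Things in the scene. Friction and masses are not known exactly. Their poses are not given: they have to be found in the camera images.
- sealer: bench-top bag sealer, fixed: a 260 (x) x 320 (y) mm grey base with a flat pale grey deck 60 mm above the bench. Origin: centre of its underside on the bench; x points to the rear (away from the robot at yaw 0), y to its left. Posts 50 x 18 mm carry the bar at x = 70, y = +-150 mm
- bar: raised aluminium bar across the sealer, fixed, 52 mm in x, 320 mm in y, 34 mm thick; origin at the centre of its underside, 145 mm above the deck. The space under it is open to the front and the rear
- offcut_white: offcut of white plastic U-channel, open upward, 44 mm long (its x axis), 28 mm wide (y), 25 mm high; origin at the centre of its underside; free to lift
- offcut_green: offcut of green plastic bar with a rounded top, 44 mm long (its x axis), 28 mm wide (y), 26 mm high; origin at the centre of its underside; free to lift
- bin: orange open waste bin, loose, 140 x 140 mm outside, 110 mm high, walls 4 mm, 0.8 kg; origin at the centre of its underside
- gauge_slide (a joint): travel of the gauge slide in m: 0 at home (held there by its spring, about 4 N), grows as it is pulled along the sealer's +y, stop at 0.17; the pull at the mark is 5 to 8 N plus friction. The slide is a blue fence 200 mm long (x), 20 mm wide (y), top 30 mm above the deck
- gauge_handle (a point): top centre of the slide's black upright handle: a tab 30 mm in x, 14 mm in y, 50 mm tall above the fence (its top is 80 mm above the deck), near the fence's front end
- gauge_edge (a point): front end of the slide's leading (+y) face, at the fence's top: the point that is brought level with the red mark along the sealer's y
- red_mark: red marker, 18 x 4 x 12 mm, fixed on the yellow scale at the deck's front edge; axes parallel to the sealer's. Origin at the centre of its underside: the slide's leading face must come level with its middle along y
- steel_cup: bystander: stainless cup, rim radius 45 mm, 85 mm high; origin at the centre of its underside
- jar: bystander: amber jar with a white cap, radius 26 mm, 75 mm high; origin at the centre of its underside
- clamp_ring: bystander: black clamp ring lying flat, 110 mm across, 16 mm high; origin at the centre of its underside

How it is judged (in metres and radians):
On the way, in this order (a step that is already met when the one before it is completed fails the run):
1. both offcuts are in the bin (x of offcut_white in the frame of bin between -0.07 and 0.07 m and y of offcut_white in the frame of bin between -0.07 and 0.07 m and z of offcut_white in the frame of bin between 0 and 0.1 m and x of offcut_green in the frame of bin between -0.07 and 0.07 m and y of offcut_green in the frame of bin between -0.07 and 0.07 m and z of offcut_green in the frame of bin between 0 and 0.1 m), for 0.2 s.
2. the gauge slide's leading face is held within 4 mm of the middle of the red mark for 0.8 s (y of gauge_edge in the frame of red_mark between -0.004 and 0.004 m), for 0.8 s.
At the end, for the whole second after the job is handed in: The two offcuts lie at rest inside the bin, which stands upright (within 0.1 rad), and the gauge slide is back home (within 5 mm) (all of step 1 and linear speed of each of offcut_white, offcut_green below 0.03 m/s and value of joint gauge_slide below 0.005 m and angle between bin's own z axis and vertical below 0.1 rad); the robot touches nothing.
It fails at once if the gauge slide snaps back (faster than 0.4 m/s) (velocity of joint gauge_slide below -0.4 m/s).
It fails at once if the raised bar is knocked (more than 10 N) (contact force between any of the arm, the fingers and bar above 10 N).
It fails at once if the cup is moved over 30 mm or tipped (distance of steel_cup from where it was at the start of the episode above 0.03 m or angle between steel_cup's own z axis and vertical above 0.4 rad).
It fails at once if the jar is moved over 30 mm or tipped (distance of jar from where it was at the start of the episode above 0.03 m or angle between jar's own z axis and vertical above 0.4 rad).
It fails at once if the clamp ring is moved over 30 mm or tipped (distance of clamp_ring from where it was at the start of the episode above 0.03 m or angle between clamp_ring's own z axis and vertical above 0.4 rad).
It also fails if it takes over 70 s, if anything falls off the work surface, if the arm or the gripper's body presses on something with over 40 N, if the wrist force passes 120 N, or if a joint passes its speed limit or range.

## Robot

A 6-joint arm with a two-finger parallel gripper is mounted at the origin on the work surface. World frame = base frame: x ahead of the robot, y to its left, z up, the work surface at z = 0. Lengths are in m, angles in degrees, forces in N, time in s.
With the tool pointing down it reaches from about 0.25 to 0.725 m from the base axis. Payload 9.7 kg.
Tool frame: the origin (TCP) lies between the finger pads; the fingertips stand 19 mm ahead of it and the grasp point (between the pads) is the TCP; z points along the fingers, y is the line along which they close (so a half turn about z gives the same grasp; the last joint's range is limited). The gripper opens to 85 mm and grips with 20 to 120 N. Pads are 22 mm wide; open, the fingers measure 114 mm over their backs; the gripper's body (76 mm by 85 mm) begins 54 mm behind the grasp point. The pads swing forward as they close: fully open they stand 13 mm farther back than shut.
Start: joints at [-70.474, 4.979, 10.078, 95.1, 0, 90], TCP at [0.184, -0.518, 0.25] pointing down, gripper open.
Joint ranges: [-179.16, 179.16], [-48.56, 103.87], [-65.8, 70.77], [-126.05, 130.52], [-82.76, 87.17], [-180, 180]. Speed limits (degrees/s): [127.2, 127.2, 147.25, 180, 180, 180].

## Interface

Orientations are given as [roll, pitch, yaw] about the fixed x, y, z axes, in that order (R = Rz(yaw) Ry(pitch) Rx(roll)).
In Python, from workcell import bot gives the robot as it stands. The module is installed in compiled form; this text tells all that it offers.
- The arm moves only by the shell command python3 -m crank 'ROWS' [OPENING] [FORCE]. ROWS is JSON, a list that holds one entry, the list of rows, each a list of 6 numbers: the shift along the world's x, y, z as a fraction of full scale, then the turn, a rotation vector about the world's x, y, z as a fraction of full scale. In form: [[[x, y, z, wx, wy, wz], ...]]. A call has 1 to 20 rows; each row shifts and turns the commanded pose from where the row before left it; what a row does not reach is not made up. Full scale, the value 1, is 20 mm for a shift and 0.12 rad for a turn. A row lasts 1/12 s, in which the tool goes at most 41.7 mm and 7.16 degrees, less where a joint would pass 70% of its speed; a pose out of reach is approached as far as the arm can. A call with a number of a shift or a turn outside -1 to 1 is refused whole. A call with a gripper value outside its range is refused whole. OPENING is the opening, from 0 (shut) to 1 (fully open), set as the call begins (- or left out, the last holds). The fingers move at their own pace and stop on an object; FORCE is the grip in N (left out, the last holds). Time passes only in rows, so rows that do not move let the fingers close. It gives the time, the measured TCP pose, the force, the opening and the grip force at its end, in the units of the state.
- bot.get_obs(): the state, without advancing time (a new reading comes with each control period).
- bot.camera(name): name is "scene" or "top"; returns the picture (384x512x3 uint8, red, green, blue); there is no depth.
- bot.camera_model(name): a dict with "vertical_fov" (degrees; the focal length in pixels is half the picture's height over the tangent of half this angle, whatever the lens; pixels are square), "cx", "cy" (the principal point, pixels), "R" (3x3) and "t" (3): a world point X has camera coordinates R X + t. Camera axes: x right, y down, z forward; pixel columns grow to the right and rows downward; lengths in m; the calibration is good to about 2 mm. A picture is of the moment at which its call begins. camera_model takes no time and is no camera call.
- bot.job_done(): hands the job in; it is judged then, once.
The state is a dict: "time": time; "q": joint angles; "qd": joint speeds; "joint_efforts": joint torques, N m; "ee_pos": TCP position; "tcp_rot": TCP orientation; "wrist_force": force on the tool from outside, world axes, zero at the start; "torque": the same for the moment, N m; "opening": finger opening in m; "grasp_force": force on a finger pad.
Only numpy, scipy, OpenCV 4.12 (cv2) and the standard library are available. Lean on these libraries where they do the work, as an engineer would, in place of code of your own. Each camera call takes 0.05 s, during which the arm holds its last target. There are 200 camera calls.

## Working session

There is one attempt and no reset: what is moved stays moved. The work goes in short steps, Python scripts to look and compute and a shell command to move; the robot and the scene stay as the last step left them, time stands still between calls to the robot, and variables do not carry over. Pictures are saved under pics/ and viewed, at most 10 in all, crops included, and the job is handed in when it is done.

```bash
mkdir -p pics
cat > h.py <<'E'
import numpy as np,cv2
from workcell import bot
def ray(name,u,v):
    m=bot.camera_model(name);f=192/np.tan(np.radians(m["vertical_fov"]/2))
    R=np.array(m["R"]);t=np.array(m["t"])
    d=R.T@np.array([(u-m["cx"])/f,(v-m["cy"])/f,1]);return -R.T@t,d
def onz(name,u,v,z):
    c,d=ray(name,u,v);return c+d*(z-c[2])/d[2]
def proj(name,X):
    m=bot.camera_model(name);f=192/np.tan(np.radians(m["vertical_fov"]/2))
    p=np.array(m["R"])@X+np.array(m["t"]);return f*p[0]/p[2]+m["cx"],f*p[1]/p[2]+m["cy"]
def save(name,fn):
    im=bot.camera(name);cv2.imwrite("pics/"+fn,im[:,:,::-1]);return im
E
python3 - <<'E'
from h import *
for n in("scene","top"):
    save(n,n+"0.png");m=bot.camera_model(n);print(m)
    print(ray(n,256,192))
print(bot.get_obs())
E
```

```text
{'vertical_fov': 43.32145604012117, 'cx': 248.9200352019806, 'cy': 195.69865412847426, 'R': array([[-0.95051657, -0.31036111, -0.01393703],
       [-0.22645775,  0.72286848, -0.65282314],
       [ 0.21268556, -0.61736306, -0.75738214]]), 't': array([0.52708313, 0.20508998, 1.20964224])}
(array([0.29017202, 0.76212146, 1.05739489]), array([ 0.2004978 , -0.62743876, -0.75259168]))
{'vertical_fov': 43.04940747011439, 'cx': 260.2991236909174, 'cy': 186.58594701353422, 'R': array([[ 0.01721343, -0.99971929,  0.01627976],
       [-0.99463662, -0.01878221, -0.10171151],
       [ 0.10198873, -0.01444164, -0.99468072]]), 't': array([-0.01872669,  0.58916968,  1.46354333])}
(array([0.43706716, 0.01348045, 1.51598854]), array([ 0.09077475, -0.0058217 , -0.99595569]))
{'time': 0.1, 'q': array([-7.04735868e+01,  5.00640355e+00,  1.00383342e+01,  9.50991476e+01,
       -1.74283049e-03,  9.00008628e+01]), 'qd': array([-0.02011609,  0.04962668,  0.14418507,  0.03861279, -0.00873787,
        0.04599438]), 'joint_efforts': array([ 2.15525230e-03, -5.21563697e+01,  4.65652728e+01,  1.59517938e-02,
        6.22091170e-05,  1.57458823e-05]), 'ee_pos': array([ 0.18376287, -0.51819527,  0.24966287]), 'tcp_rot': array([-1.79932783e+02,  1.74384147e-03,  1.95255524e+01]), 'wrist_force': array([-0.08903625, -0.29652925, -0.05998836]), 'torque': array([-0.00861304,  0.00193541, -0.04139701]), 'grasp_force': 0.0, 'opening': 0.08576095432903653}
```

View pics/scene0.png

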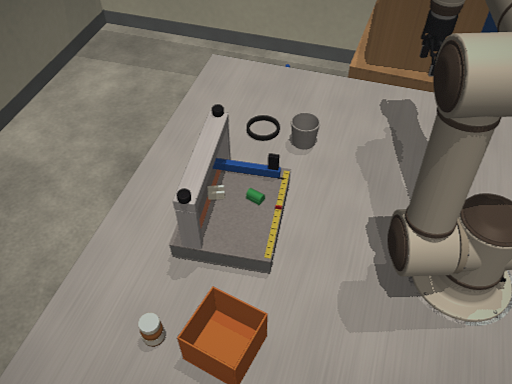

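View pics/top0.png

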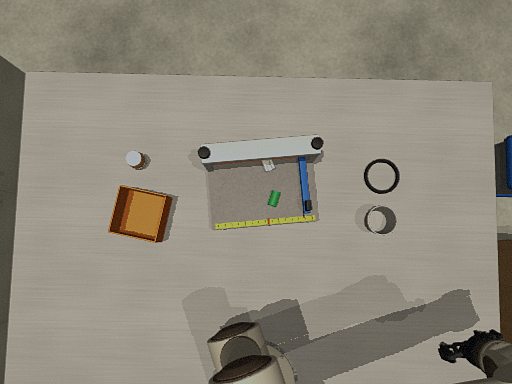

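Scene view: green offcut at (256,196), white at (216,192) by the bar, handle at (273,160), bin at (224,336). Top view: bar ends at (204,152) and (317,143), green at (274,198), white at (268,165), bin at (140,214), handle at (308,206), cup at (378,219) and ring at (382,176).

Run:
```python
from h import *
a=cv2.imread("pics/top0.png");b=cv2.imread("pics/scene0.png")
c1=cv2.resize(a[125:240,190:335],None,fx=5,fy=5,interpolation=cv2.INTER_CUBIC)
c2=cv2.resize(b[90:280,160:310],None,fx=4,fy=4,interpolation=cv2.INTER_CUBIC)[:600]
cv2.imwrite("pics/t1.png",c1);cv2.imwrite("pics/s1.png",c2)
def masks(im):
    h=cv2.cvtColor(im,cv2.COLOR_BGR2HSV);r=lambda lo,hi:cv2.inRange(h,lo,hi)
    return dict(green=r((50,100,40),(80,255,255)),yellow=r((23,120,90),(35,255,255)),blue=r((105,140,50),(125,255,255)),red=r((0,180,60),(6,255,255)),bin=r((7,170,60),(18,255,255)))
for n,im in(("top",a),("scene",b)):
    for k,m in masks(im).items():
        cs=sorted(cv2.findContours(m,0,1)[0],key=cv2.contourArea)[-2:]
        for c in cs:
            if len(c)<3: continue
            z=dict(green=.086,yellow=.06,blue=.09,red=.07,bin=.11)[k]
            box=cv2.boxPoints(cv2.minAreaRect(c));ar=cv2.contourArea(c)
            P=np.array([onz(n,*q,z)[:2] for q in box]);print(n,k,ar,box.mean(0).round(1),P.mean(0).round(4),P.round(3).tolist())
```

```text
top green 111.5 [273.7 198. ] [ 0.5505 -0.0472] [[0.533, -0.028], [0.575, -0.041], [0.568, -0.066], [0.526, -0.053]]
top yellow 198.0 [292.  219.1] [ 0.4904 -0.1041] [[0.491, -0.035], [0.506, -0.172], [0.489, -0.173], [0.475, -0.037]]
top yellow 224.0 [240.9 223.6] [0.4743 0.0481] [[0.475, 0.127], [0.49, -0.029], [0.473, -0.03], [0.459, 0.125]]
top blue 190.5 [508.5 161.5] [ 0.673  -0.7469] [[0.753, -0.742], [0.753, -0.757], [0.593, -0.752], [0.593, -0.737]]
top blue 271.5 [303.9 184.5] [ 0.5925 -0.1356] [[0.674, -0.117], [0.676, -0.138], [0.511, -0.154], [0.509, -0.134]]
top bin 13.5 [139.5 161.5] [0.6479 0.3455] [[0.631, 0.364], [0.673, 0.345], [0.664, 0.327], [0.623, 0.346]]
top bin 2421.5 [139.8 213.8] [0.4963 0.3381] [[0.443, 0.427], [0.581, 0.404], [0.549, 0.248], [0.412, 0.273]]
scene green 163.0 [254.8 196.3] [ 0.5477 -0.0326] [[0.573, -0.022], [0.571, -0.059], [0.522, -0.042], [0.525, -0.007]]
scene yellow 150.5 [282.7 187.7] [ 0.4906 -0.1085] [[0.492, -0.045], [0.505, -0.172], [0.489, -0.172], [0.476, -0.045]]
scene yellow 247.5 [272.5 233.4] [0.4737 0.0486] [[0.474, 0.126], [0.49, -0.029], [0.473, -0.029], [0.458, 0.126]]
scene blue 123.0 [489.   21.5] [-0.0348 -1.1265] [[-0.011, -1.047], [-0.009, -1.191], [-0.06, -1.206], [-0.06, -1.062]]
scene blue 589.0 [246.5 167.6] [ 0.6013 -0.1224] [[0.689, -0.092], [0.7, -0.133], [0.511, -0.153], [0.504, -0.112]]
scene bin 69.5 [152.9 333.8] [0.6291 0.4105] [[0.654, 0.417], [0.621, 0.387], [0.605, 0.405], [0.637, 0.433]]
scene bin 5481.0 [222.7 334.8] [0.4915 0.3638] [[0.581, 0.433], [0.562, 0.258], [0.395, 0.301], [0.428, 0.463]]
```

View pics/t1.png

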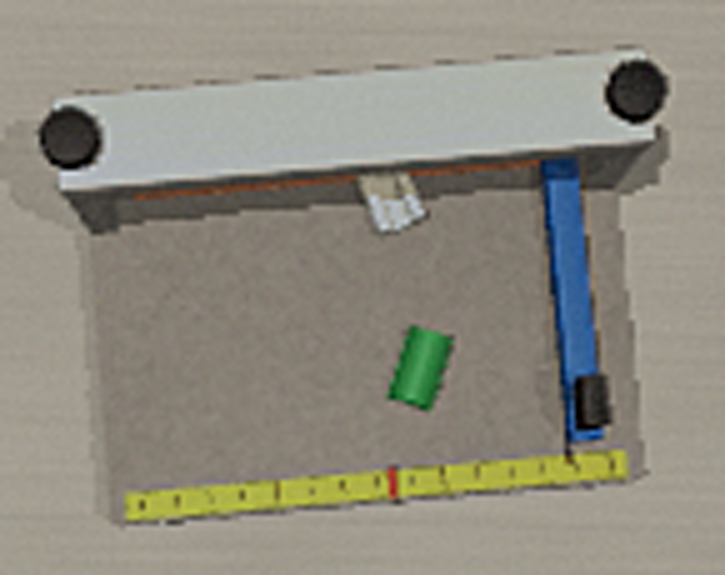

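View pics/s1.png

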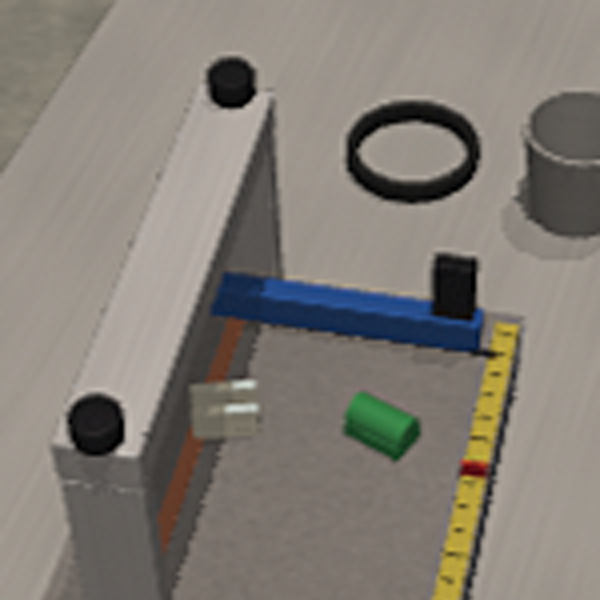

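The crops confirm it. The white channel lies half under the bar at top pixels (262–275, 160–171), with its length running roughly along sealer x. The red mark is at about (268.6,221.4), the handle at (308.4,205.4), and the slide's leading front end at about (304,213).

Run:
```python
from h import *
a=np.array([.467,.126]);b=np.array([.497,-.1725]);y=(a-b)/np.linalg.norm(a-b);x=np.array([y[1],-y[0]]);print("yaw",np.degrees(np.arctan2(x[1],x[0])))
for p in((204,152),(317,143)): print("knob",onz("top",*p,.25)[:2])
for p in((105,525),(645,478)): print("deckcorner",onz("top",p[0]/5+190,p[1]/5+125,.06)[:2])
for p in((60,190),(655,140)): print("bar top front",onz("top",p[0]/5+190,p[1]/5+125,.239)[:2])
S=lambda u,v,z:onz("scene",u/4+160,v/4+90,z)[:2].round(4)
T=lambda u,v,z:onz("top",u/5+190,v/5+125,z)[:2].round(4)
print("white scene top",[S(*p,.085) for p in((190,382),(258,380),(258,405),(195,415))], "bottom",S(200,440,.06),S(259,432,.06))
print("white top front",[T(*p,.085) for p in((380,230),(425,213),(358,178),(408,172))])
print("handle",T(592,376,.14),T(592,428,.14),T(577,400,.14),T(608,400,.14),"scene",S(455,257,.14),S(437,257,.14),S(475,257,.14))
print("red",T(393,482,.07),S(474,468,.07));print("edge",T(571,440,.09),T(603,438,.09),S(478,322,.09))
print("proj",y,x)
from itertools import product
for n,im in(("top",cv2.imread("pics/top0.png")),):
    for box in [((119,186),(172,191),(160,242),(109,234))]:
        P=[onz(n,*q,.11)[:2].round(3) for q in box];print("bin",P,np.mean(P,0))
```

```text
yaw 5.739098498089601
knob [0.65545419 0.14465642]
knob [ 0.68551928 -0.15280303]
deckcorner [0.45378218 0.13675682]
deckcorner [ 0.48740528 -0.18501171]
bar top front [0.62779466 0.15022294]
bar top front [ 0.6608924  -0.16505771]
white scene top [array([ 0.6817, -0.0316]), array([ 0.6383, -0.0471]), array([ 0.6306, -0.0259]), array([ 0.6677, -0.005 ])] bottom [ 0.6661 -0.0048] [ 0.6303 -0.0234]
white top front [array([ 0.6306, -0.0234]), array([ 0.6413, -0.05  ]), array([ 0.6615, -0.0098]), array([ 0.6657, -0.0395])]
handle [ 0.5419 -0.1437] [ 0.5124 -0.1439] [ 0.5281 -0.1353] [ 0.5284 -0.1529] scene [ 0.5296 -0.1463] [ 0.5413 -0.1427] [ 0.5168 -0.1503]
red [ 0.482  -0.0339] [ 0.4807 -0.0286]
edge [ 0.5078 -0.1373] [ 0.5094 -0.1561] [ 0.5097 -0.1391]
proj [-0.09999875  0.99498756] [0.99498756 0.09999875]
bin [array([0.575, 0.401]), array([0.564, 0.248]), array([0.416, 0.277]), array([0.437, 0.424])] [0.498  0.3375]
```

```bash
python3 -m crank '[[[0.9,1,0,0,0,-0.3],[0.9,1,0,0,0,-0.3],[0.9,1,0,0,0,-0.3],[0.9,1,0,0,0,-0.3],[0.9,1,0,0,0,-0.3],[0.9,1,0,0,0,-0.3],[0.9,1,0,0,0,-0.3],[0.9,1,0,0,0,-0.3],[0.9,1,0,0,0,-0.3],[0.9,1,0,0,0,-0.3],[0.9,1,0,0,0,-0.3],[0.9,1,0,0,0,-0.3],[0.9,1,0,0,0,-0.3],[0.9,1,0,0,0,-0.3],[0.9,1,0,0,0,-0.3],[0.9,1,0,0,0,-0.3],[0.9,1,0,0,0,-0.3],[0.9,1,0,0,0,-0.21],[0.9,1,0,0,0,0],[0.9,1,0,0,0,0]]]' 0.75
```

```text
time: 1.77
ee_pos: [0.5385, -0.1387, 0.2499]
tcp_rot: [-179.0, 0.0, -14.9]
wrist_force: [-0.0, -0.9, 0.5]
opening: 0.0637
grasp_force: 0.0
```

```bash
python3 -m crank '[[[0,0.9,-0.5,0,0,0],[0.1,0.9,-0.5,0,0,0],[0.1,0.9,-0.5,0,0,0],[0.1,0.7,-0.5,0,0,0],[0,0,0,0,0,0],[0,0,0,0,0,0],[0,0,0,0,0,0]]]'; python3 -c "
from h import *
print(bot.get_obs()['q'])"
```

```text
time: 2.35
ee_pos: [0.5362, -0.1047, 0.2107]
tcp_rot: [-177.7, -0.0, -12.1]
wrist_force: [-0.5, -0.3, 0.8]
opening: 0.064
grasp_force: 0.0
[-12.1912588    3.7966088    4.40938111  90.60554054   2.34820235
 179.94379827]
```

```bash
python3 -m crank '[[[0.03,0.14,0,0,0,1],[0.03,0.14,0,0,0,1],[0.03,0.14,0,0,0,1],[0.03,0.14,0,0,0,1],[0.03,0.14,0,0,0,1],[0.03,0.14,0,0,0,1],[0.03,0.14,0,0,0,1],[0.03,0.14,0,0,0,1],[0.03,0.14,0,0,0,1],[0.03,0.14,0,0,0,1],[0.03,0.14,0,0,0,1],[0.03,0.14,0,0,0,1],[0.03,0.14,0,0,0,1],[0.03,0.14,0,0,0,1],[0.03,0.14,0,0,0,1],[0.03,0.14,0,0,0,1],[0.03,0.14,0,0,0,1],[0.03,0.14,0,0,0,1],[0.03,0.14,0,0,0,1],[0,0,0,0,0,1]]]'
python3 -m crank '[[[0,0,0,0,0,1],[0,0,0,0,0,1],[0,0,0,0,0,1],[0,0,0,0,0,1],[0,0,0,0,0,0.5],[0,0,0,0,0,0],[0,0,0,0,0,0],[0,0,0,0,0,0]]]'; python3 -c "
from h import *
print(bot.get_obs()['q'])"
```

```text
time: 4.02
ee_pos: [0.548, -0.0514, 0.2111]
tcp_rot: [-177.7, 0.1, 125.7]
wrist_force: [0.1, 1.0, -0.5]
opening: 0.0642
grasp_force: 0.0
time: 4.68
ee_pos: [0.5477, -0.0515, 0.2107]
tcp_rot: [-177.6, 0.0, 156.2]
wrist_force: [0.5, 0.6, 0.3]
opening: 0.0642
grasp_force: 0.0
[-4.28997382  5.05555774  5.7364778  91.4238626  -2.23551049 19.54638831]
```

```bash
python3 -m crank '[[[0.16,0.22,-0.7,0.32,-0.14,1],[0,0,-1,0,0,0],[0,0,-1,0,0,0],[0,0,-1,0,0,0],[0,0,-1,0,0,0],[0,0,-0.5,0,0,0],[0,0,-0.5,0,0,0],[0,0,-0.3,0,0,0],[0,0,0,0,0,0],[0,0,0,0,0,0],[0,0,0,0,0,0]]]'; python3 -c "
from h import *
save('top','t2.png');print(bot.get_obs()['q'])
a=cv2.imread('pics/t2.png')[110:245,190:335];cv2.imwrite('pics/t2c.png',cv2.resize(a,None,fx=4,fy=4,interpolation=2))"
```

```text
time: 5.6
ee_pos: [0.5513, -0.0468, 0.0913]
tcp_rot: [180.0, 0.2, 163.1]
wrist_force: [-0.1, -1.3, 0.2]
opening: 0.0639
grasp_force: 0.0
[-4.83577498e+00  5.08745821e+00 -7.38405407e+00  7.72914655e+01
 -3.73989039e-02  1.20720007e+01]
```

View pics/t2c.png

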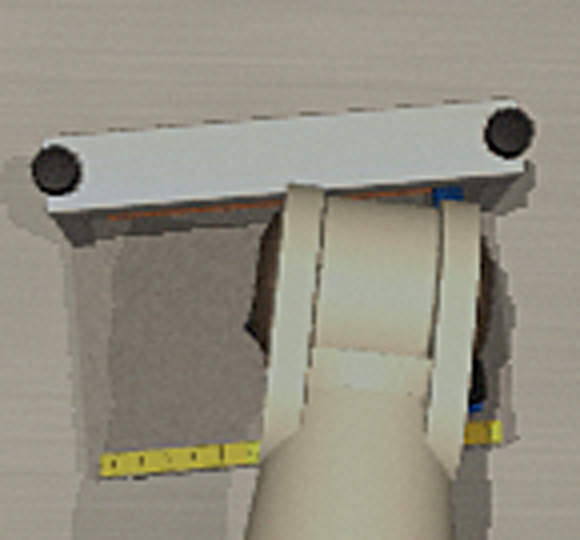

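The arm hides the offcut from above, but the tool is at the measured pose with no contact. I'll go down and grip.

```bash
python3 -m crank '[[[0,0,-0.25,0,0,0],[0,0,-0.2,0,0,0],[0,0,0,0,0,0]]]'; python3 -m crank '[[[0,0,0,0,0,0],[0,0,0,0,0,0],[0,0,0,0,0,0],[0,0,0,0,0,0],[0,0,0,0,0,0],[0,0,0,0,0,0]]]' 0 30
```

```text
time: 5.9
ee_pos: [0.5504, -0.0468, 0.0804]
tcp_rot: [-180.0, 0.1, 163.1]
wrist_force: [-0.6, -0.5, -1.3]
opening: 0.064
grasp_force: 0.0
time: 6.4
ee_pos: [0.5509, -0.0468, 0.0816]
tcp_rot: [180.0, 0.2, 163.1]
wrist_force: [-0.3, -0.5, 2.3]
opening: 0.0271
grasp_force: 30.2
```

```bash
python3 -m crank '[[[0,0,0.5,0,0,0],[0,0,1,0,0,0],[0,0,1,0,0,0],[0,0,1,0,0,0],[0,0,1,0,0,0],[0,0,1,0,0,0],[0,0,1,0,0,0],[-0.2,0.8,0.8,0,0,0],[-0.2,1,0.6,0,0,0],[-0.2,1,0,0,0,0],[-0.2,1,0,0,0,0],[-0.2,1,0,0,0,0],[-0.2,1,0,0,0,0],[-0.2,1,0,0,0,0],[-0.2,1,0,0,0,0],[-0.2,1,0,0,0,0],[-0.2,1,0,0,0,0],[-0.2,1,0,0,0,0],[-0.2,1,0,0,0,0]]]'
python3 -m crank '[[[-0.1,1,0,0,0,0],[-0.1,1,0,0,0,0],[-0.05,1,0,0,0,0],[0,1,0,0,0,0],[0,1,0,0,0,0],[0,1,0,0,0,0],[0,1,0,0,0,0],[0,0.5,0,0,0,0],[0,0,0,0,0,0],[0,0,0,0,0,0]]]'
```

```text
time: 7.98
ee_pos: [0.5023, 0.1901, 0.24]
tcp_rot: [180.0, 0.2, 163.1]
wrist_force: [0.9, -1.2, -1.0]
opening: 0.027
grasp_force: 29.9
time: 8.82
ee_pos: [0.4977, 0.339, 0.2393]
tcp_rot: [-180.0, 0.1, 163.1]
wrist_force: [-0.1, -0.5, -0.1]
opening: 0.0272
grasp_force: 29.9
```

```bash
python3 -c "
from h import *
a=save('scene','s3.png')"
```

```text
(no output)
```

View pics/s3.png

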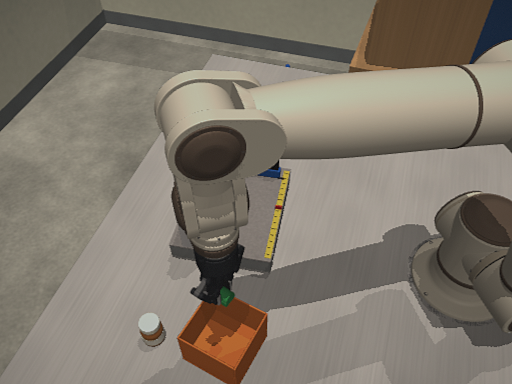

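The green piece hangs at (227,297), and its shadow falls inside the bin at about (215,335). I'll lower it and release.

```bash
python3 -m crank '[[[0,0,-1,0,0,0],[0,0,-1,0,0,0],[0,0,-1,0,0,0],[0,0,-1,0,0,0],[0,0,-1,0,0,0],[0,0,-1,0,0,0],[0,0,-1,0,0,0],[0,0,-0.6,0,0,0],[0,0,0,0,0,0],[0,0,0,0,0,0]]]'; python3 -m crank '[[[0,0,0,0,0,0],[0,0,0,0,0,0],[0,0,0,0,0,0],[0,0,0,0,0,0],[0,0,0,0,0,0]]]' 0.6; python3 -m crank '[[[0,0,1,0,0,0],[0,0,1,0,0,0],[0,0,1,0,0,0],[0,0,1,0,0,0],[0,0,1,0,0,0],[0,0,1,0,0,0],[0,0,1,0,0,0],[0,0,1,0,0,0],[0,-0.5,0,0,0,0.5],[0,-1,0,0,0,0.5],[0,-1,0,0,0,0.5],[0,-1,0,0,0,0.5],[0,-1,0,0,0,0.5],[0,-1,0,0,0,0.5],[0,-1,0,0,0,0.5],[0,-1,0,0,0,0.5],[0,-1,0,0,0,0.5],[0,-1,0,0,0,0.5],[0,-1,0,0,0,0.5],[0,0,0,0,0,0]]]'; python3 -c "
from h import *
a=save('scene','s4.png');h=cv2.cvtColor(a,cv2.COLOR_RGB2HSV);m=cv2.inRange(h,(50,100,40),(80,255,255));v,u=np.nonzero(m);print(len(u),u.mean(),v.mean(),onz('scene',u.mean(),v.mean(),.02))"
```

```text
time: 9.7
ee_pos: [0.4978, 0.3385, 0.0876]
tcp_rot: [-180.0, 0.1, 163.1]
wrist_force: [0.3, 0.6, 1.2]
opening: 0.0272
grasp_force: 29.9
time: 10.12
ee_pos: [0.4979, 0.3394, 0.0878]
tcp_rot: [180.0, 0.2, 163.1]
wrist_force: [-1.4, -0.3, -0.4]
opening: 0.051
grasp_force: 0.0
time: 11.78
ee_pos: [0.4977, 0.1268, 0.2478]
tcp_rot: [-179.9, 0.2, -159.0]
wrist_force: [0.2, -0.6, -0.8]
opening: 0.0509
grasp_force: 0.0
262 224.9083969465649 341.0458015267176 [0.49897749 0.34342901 0.02      ]
```

```bash
python3 -m crank '[[[0.39,-0.93,0,0.3,-0.76,0],[0.39,-0.93,0,0.3,-0.76,0],[0.39,-0.93,0,0.3,-0.76,0],[0.39,-0.93,0,0.3,-0.76,0],[0.39,-0.93,0,0.3,-0.76,0],[0.39,-0.93,0,0.3,-0.76,0],[0.39,-0.93,0,0.3,-0.76,0],[0.39,-0.93,0,0.3,-0.76,0],[0.39,-0.93,0,0,0,0],[0.39,-0.93,0,0,0,0],[0,0,0,0,0,0],[0,0,0,0,0,0],[0,0,0,0,0,0]]]' 0.7; python3 -c "
from h import *
from scipy.spatial.transform import Rotation as Ro
o=bot.get_obs();R=Ro.from_euler('xyz',o['tcp_rot'],degrees=True).as_matrix();print(R.round(3),o['q'])
y=np.radians(21.5);t=np.pi/4
Z=np.array([np.cos(y)*np.sin(t),np.sin(y)*np.sin(t),-np.cos(t)]);Y=np.array([-np.sin(y),np.cos(y),0]);
Y=Y if Y@R[:,1]>0 else -Y
D=np.c_[np.cross(Y,Z),Y,Z];print('turn units',Ro.from_matrix(D@R.T).as_rotvec()/.12)
C=np.array([.6557,-.0286,.083]);print('to pre',(C-.12*Z-o['ee_pos'])/.02,'adv/row of 20mm',Z)"
```

```text
time: 12.92
ee_pos: [0.5758, -0.056, 0.2474]
tcp_rot: [179.3, 45.1, -159.4]
wrist_force: [0.5, 0.7, -1.0]
opening: 0.0598
grasp_force: 0.0
[[-0.661 -0.36   0.658]
 [-0.248  0.933  0.261]
 [-0.708  0.009 -0.706]] [-17.37656827 -26.69769481 -29.17161535  49.58468787  26.45076667
 -29.02245166]
turn units [-0.07315866 -0.01593321  0.05903669]
to pre [ 0.04624933 -0.18270373 -3.97568635] adv/row of 20mm [ 0.65790457  0.2591555  -0.70710678]
```

```bash
python3 -m crank '[[[0,-0.18,-1,-0.07,0,0.06],[0.05,0,-1,0,0,0],[0,0,-1,0,0,0],[0,0,-0.98,0,0,0],[0,0,0,0,0,0],[0.33,0.13,-0.35,0,0,0],[0.66,0.26,-0.71,0,0,0],[0.66,0.26,-0.71,0,0,0],[0.66,0.26,-0.71,0,0,0],[0.66,0.26,-0.71,0,0,0],[0.33,0.13,-0.35,0,0,0],[0,0,0,0,0,0],[0,0,0,0,0,0]]]'; python3 -c "
from h import *
save('scene','s5.png')
a=cv2.imread('pics/s5.png')[90:280,130:330];cv2.imwrite('pics/s5c.png',cv2.resize(a,None,fx=3,fy=3,interpolation=2))"
```

```text
time: 14.0
ee_pos: [0.6431, -0.0339, 0.0975]
tcp_rot: [-180.0, 44.9, -158.4]
wrist_force: [0.0, 0.5, 0.4]
opening: 0.0597
grasp_force: 0.0
```

View pics/s5c.png

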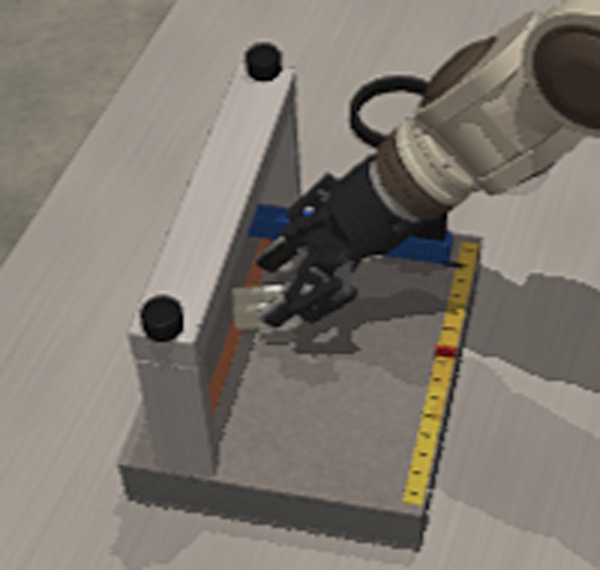

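The fingers straddle the white channel at about (260,305) in the crop, and the tool is well clear of the bar. I'll finish the advance and grip.

```bash
python3 -m crank '[[[0.33,0.13,-0.36,0,0,0],[0.3,0.13,-0.34,0,0,0],[0,0,0,0,0,0],[0,0,0,0,0,0]]]'; python3 -m crank '[[[0,0,0,0,0,0],[0,0,0,0,0,0],[0,0,0,0,0,0],[0,0,0,0,0,0],[0,0,0,0,0,0],[0,0,0,0,0,0]]]' 0 30
```

```text
time: 14.38
ee_pos: [0.6552, -0.029, 0.0821]
tcp_rot: [180.0, 44.9, -158.5]
wrist_force: [0.4, -0.6, -1.2]
opening: 0.0595
grasp_force: 0.0
time: 14.88
ee_pos: [0.6555, -0.0293, 0.0833]
tcp_rot: [-180.0, 45.0, -158.5]
wrist_force: [-1.5, -0.5, 2.2]
opening: 0.0273
grasp_force: 31.5
```

```bash
python3 -m crank '[[[-0.33,-0.13,0.35,0,0,0],[-0.66,-0.26,0.71,0,0,0],[-0.66,-0.26,0.71,0,0,0],[-0.66,-0.26,0.71,0,0,0],[-0.66,-0.26,0.71,0,0,0],[-0.66,-0.26,0.71,0,0,0],[-0.66,-0.26,0.71,0,0,0],[-0.66,-0.26,0.71,0,0,0],[0,0.5,1,0,0,0],[0,1,1,0,0,0],[0,1,1,0,0,0],[-0.2,1,0,-0.3,0.76,0],[-0.2,1,0,-0.3,0.76,0],[-0.2,1,0,-0.3,0.76,0],[-0.2,1,0,-0.3,0.76,0],[-0.2,1,0,-0.3,0.76,0],[-0.2,1,0,-0.3,0.76,0],[-0.2,1,0,-0.3,0.76,0],[-0.2,1,0,-0.3,0.76,0]]]'
python3 -m crank '[[[-0.2,1,0,0,0,-0.5],[-0.2,1,0,0,0,-0.5],[-0.2,1,0,0,0,-0.5],[0,1,0,0,0,-0.5],[0,1,0,0,0,-0.5],[0,1,0,0,0,-0.5],[0,1,0,0,0,-0.5],[0,0,0,0,0,-0.3],[0,0,0,0,0,0],[0,0,0,0,0,0]]]'
```

```text
time: 16.47
ee_pos: [0.5236, 0.1426, 0.2507]
tcp_rot: [-179.9, -0.2, -158.5]
wrist_force: [2.0, 0.2, 0.4]
opening: 0.0275
grasp_force: 31.2
time: 17.3
ee_pos: [0.5121, 0.2815, 0.2496]
tcp_rot: [-180.0, -0.0, 175.5]
wrist_force: [0.2, -1.0, 0.3]
opening: 0.0277
grasp_force: 31.2
```

```bash
python3 -m crank '[[[-0.3,1,0,0,0,0],[-0.4,1,0,0,0,0],[0,0.7,-0.5,0,0,0],[0,0,-1,0,0,0],[0,0,-1,0,0,0],[0,0,-1,0,0,0],[0,0,-1,0,0,0],[0,0,-1,0,0,0],[0,0,-1,0,0,0],[0,0,-1,0,0,0],[0,0,-0.2,0,0,0],[0,0,0,0,0,0],[0,0,0,0,0,0]]]'; python3 -m crank '[[[0,0,0,0,0,0],[0,0,0,0,0,0],[0,0,0,0,0,0],[0,0,0,0,0,0],[0,0,0,0,0,0]]]' 0.6; python3 -m crank '[[[0,0,1,0,0,0],[0,0,1,0,0,0],[0,0,1,0,0,0],[0,0,1,0,0,0],[0,0,1,0,0,0],[0,0,1,0,0,0],[0,0,1,0,0,0],[0,0,1,0,0,0],[0,-0.5,0,0,0,0.5],[0,-1,0,0,0,0.5],[0,-1,0,0,0,0.5],[0,-1,0,0,0,0],[0,-1,0,0,0,0],[0,-1,0,0,0,0],[0,-1,0,0,0,0],[0,-1,0,0,0,0],[0,-1,0,0,0,0],[0,-1,0,0,0,0],[0,-1,0,0,0,0],[0,0,0,0,0,0]]]'; python3 -c "
from h import *
save('scene','s6.png');save('top','t6.png')
a=cv2.imread('pics/s6.png')[270:384,120:300];b=cv2.imread('pics/t6.png')[170:255,95:190]
cv2.imwrite('pics/c6.png',np.hstack([cv2.resize(a,(540,342)),cv2.resize(b,(240,342))]))"
```

```text
time: 18.38
ee_pos: [0.4986, 0.3356, 0.0959]
tcp_rot: [-180.0, -0.0, 175.4]
wrist_force: [-0.0, -0.4, 0.2]
opening: 0.0275
grasp_force: 31.2
time: 18.8
ee_pos: [0.4985, 0.3359, 0.0958]
tcp_rot: [-180.0, 0.0, 175.4]
wrist_force: [-0.4, -0.0, 0.1]
opening: 0.0513
grasp_force: 0.0
time: 20.47
ee_pos: [0.4983, 0.1233, 0.2558]
tcp_rot: [-179.9, 0.0, -174.4]
wrist_force: [-0.2, 0.3, 0.6]
opening: 0.0512
grasp_force: 0.0
```

View pics/c6.png

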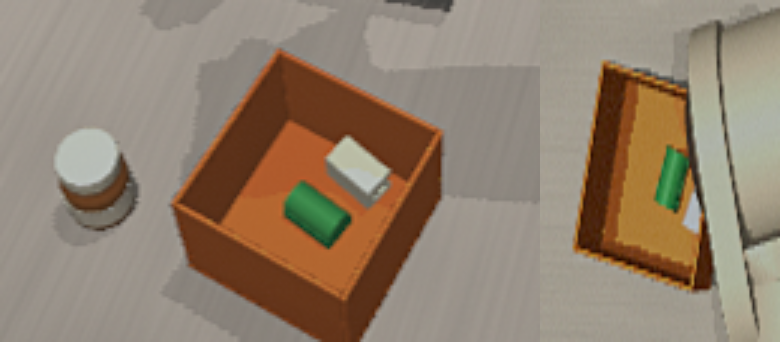

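Both offcuts lie in the bin and it stands upright: green at (318,213) and white at (358,168) in the crop. Next is the gauge. I'll refine the mark and edge positions from the first pictures and move over the handle.

```bash
cat > m.py <<'E'
from h import *
def red(n,im):
    b=im[:,:,::-1].astype(float) # rgb
    w=np.clip(b[:,:,0]-1.6*b[:,:,1]-0.2*b[:,:,2],0,None)
    u0,v0=proj(n,np.array([.481,-.031,.068])) ;u0=int(u0);v0=int(v0);m=np.zeros_like(w);m[v0-7:v0+8,u0-7:u0+8]=1
    w=w*m;w[w<20]=0;v,u=np.mgrid[:384,:512];return (u*w).sum()/w.sum(),(v*w).sum()/w.sum()
def tri(p,q):
    c,d=ray("top",*p);e,f=ray("scene",*q);s=np.linalg.lstsq(np.c_[d,-f],e-c,rcond=None)[0]
    P,Q=c+s[0]*d,e+s[1]*f;return (P+Q)/2,np.linalg.norm(P-Q)
y=np.array([-.1,.995])
E
python3 - <<'E'
from m import *
a=cv2.imread("pics/top0.png");b=cv2.imread("pics/scene0.png")
p,q=red("top",a),red("scene",b);print(p,q,tri(p,q));X=tri(p,q)[0]
for z in(.066,.07,.072):print(z,y@onz("top",*p,z)[:2],y@onz("scene",*q,z)[:2])
# fence leading top edge: blue brightness rows
h=cv2.cvtColor(a,cv2.COLOR_BGR2HSV)
bl=cv2.inRange(h,(105,140,50),(125,255,255))
for v in range(176,212,5):
    u=np.nonzero(bl[v,290:320])[0]+290
    L=onz("top",u.min()-.5,v,.09)[:2];Rr=onz("top",u.max()+.5,v,.09)[:2];print(v,u.min(),u.max(),round(y@L,4),round(y@Rr,4))
E
python3 -m crank '[[[0.1,-1,0,0,0,0],[0.1,-1,0,0,0,0],[0.1,-1,0,0,0,0],[0.1,-1,0,0,0,0],[0.1,-1,0,0,0,0],[0.1,-1,0,0,0,0],[0.1,-1,0,0,0,0],[0.1,-1,0,0,0,0],[0.1,-1,0,0,0,0],[0.1,-1,0,0,0,0],[0.1,-1,0,0,0,0],[0.1,-1,0,0,0,0],[0.1,-1,0,0,0,0],[0.15,-0.35,0,0,0,0],[0,0,-1,0,0,0],[0,0,-1,0,0,0],[0,0,-1,0,0,0],[0,0,0,0,0,0],[0,0,0,0,0,0]]]'; python3 -c "
from h import *
save('scene','s7.png')
a=cv2.imread('pics/s7.png')[90:250,200:330];cv2.imwrite('pics/s7c.png',cv2.resize(a,None,fx=3.5,fy=3.5,interpolation=2))"
```

```text
(np.float64(268.0), np.float64(221.08927074601849)) (np.float64(277.89685454255147), np.float64(206.629410825483)) (array([ 0.48312778, -0.0322116 ,  0.06648626]), np.float64(0.00019122390047668117))
0.066 -0.08039039384808515 -0.08075218406145604
0.07 -0.08025219490212798 -0.07748387655889265
0.072 -0.08018309542914939 -0.07584972280761094
176 300 306 -0.1836 -0.2043
181 300 306 -0.1823 -0.2029
186 301 307 -0.1838 -0.2045
191 302 308 -0.1854 -0.206
196 302 308 -0.1841 -0.2047
201 302 304 -0.1827 -0.1915
206 303 304 -0.1843 -0.1902
211 304 309 -0.1859 -0.2035
time: 22.15
ee_pos: [0.5272, -0.1402, 0.1948]
tcp_rot: [180.0, -0.1, -174.2]
wrist_force: [0.1, -0.3, 0.3]
opening: 0.0512
grasp_force: 0.0
```

View pics/s7c.png

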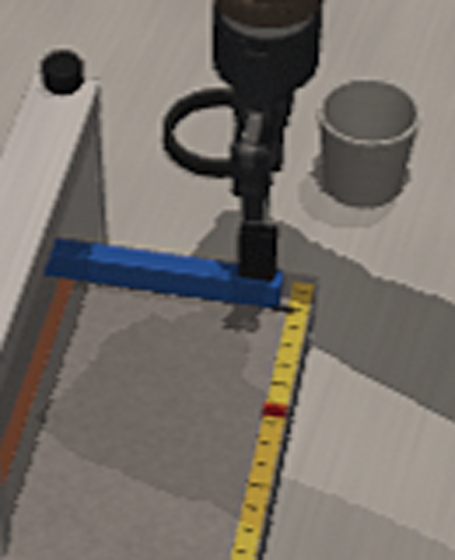

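The open gripper is centred over the black handle at about (258,240) in the crop, clear of the cup. I'll go down and grip.

```bash
python3 -m crank '[[[0,-0.19,-0.5,0,0,0],[0,0,-0.9,0,0,0],[0,0,-0.9,0,0,0],[0,0,-0.9,0,0,0],[0,0,-0.5,0,0,0],[0,0,-0.12,0,0,0],[0,0,0,0,0,0],[0,0,0,0,0,0]]]'; python3 -m crank '[[[0,0,0,0,0,0],[0,0,0,0,0,0],[0,0,0,0,0,0],[0,0,0,0,0,0],[0,0,0,0,0,0],[0,0,0,0,0,0],[0,0,0,0,0,0]]]' 0 50
```

```text
time: 22.87
ee_pos: [0.5279, -0.1451, 0.1201]
tcp_rot: [-179.9, 0.1, -174.3]
wrist_force: [-0.2, 0.0, 0.2]
opening: 0.0514
grasp_force: 0.0
time: 23.45
ee_pos: [0.5275, -0.143, 0.1199]
tcp_rot: [179.8, 0.1, -174.2]
wrist_force: [-2.0, 14.2, 6.4]
opening: 0.0132
grasp_force: 49.7
```

```bash
python3 -m crank '[[[-0.02,0.2,0,0,0,0],[-0.04,0.4,0,0,0,0],[-0.04,0.4,0,0,0,0],[-0.04,0.4,0,0,0,0],[-0.04,0.4,0,0,0,0],[-0.04,0.4,0,0,0,0],[-0.04,0.4,0,0,0,0],[-0.04,0.4,0,0,0,0],[-0.04,0.4,0,0,0,0],[-0.04,0.4,0,0,0,0],[-0.04,0.4,0,0,0,0],[-0.04,0.4,0,0,0,0],[-0.04,0.4,0,0,0,0],[-0.02,0.2,0,0,0,0],[0,0,0,0,0,0],[0,0,0,0,0,0],[0,0,0,0,0,0]]]'; python3 -c "
from m import *
s=save('scene','s8.png');t=save('top','t8.png')
a=cv2.imread('pics/s8.png')[110:230,200:310];b=cv2.imread('pics/t8.png')[140:235,210:325]
cv2.imwrite('pics/c8.png',np.hstack([cv2.resize(a,(440,480),interpolation=2),cv2.resize(b,(345,480),interpolation=2)]))
"
```

```text
time: 24.87
ee_pos: [0.5169, -0.0419, 0.1199]
tcp_rot: [-179.8, 0.0, -174.3]
wrist_force: [-4.5, -8.2, 7.3]
opening: 0.0135
grasp_force: 50.3
```

View pics/c8.png

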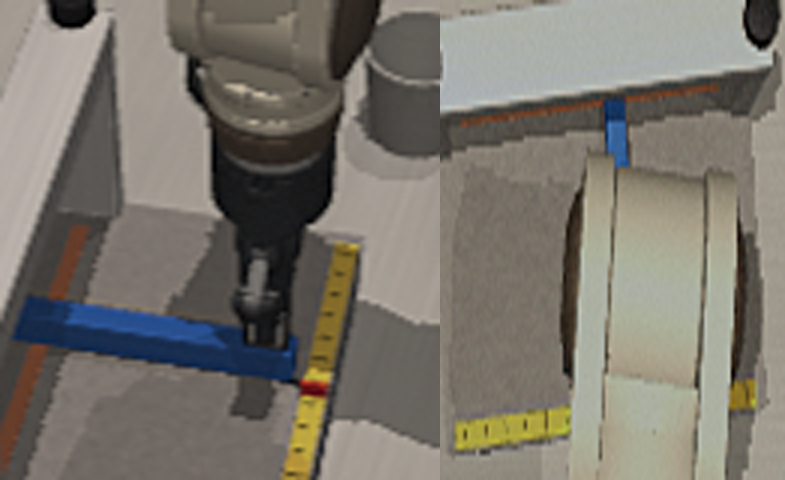

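The slide is nearly at the mark: its black pointer is at crop (300,382) and the red mark at (315,388). I'll check the remainder numerically.

Run:
```python
from m import *
a=cv2.imread("pics/scene0.png");b=cv2.imread("pics/s8.png");t=cv2.imread("pics/top0.png")
np.set_printoptions(linewidth=200)
print("s0 gray");print(a[173:182,277:289].max(2))
print("s8 max");print(b[199:212,270:284].max(2));print("s8 R-G");print(b[199:212,270:284,2].astype(int)-b[199:212,270:284,1])
print("t0");print(t[209:221,299:311].max(2))
for z in(.063,.066):
  for u,v in((275,205),(277,206),(279,207),(278,206)):print(z,u,v,round(y@onz("scene",u,v,z)[:2],4))
```

```text
s0 gray
[[ 75  76  65  82 121 123 165 157 141 112 124 160]
 [ 78  78  64 103 129 130 171 185 179 174 179 158]
 [ 78  79  64 109 128 119 165 188 184 185 191 164]
 [ 78  81  67 113 137 146 180 190 186 185 192 157]
 [ 52  45  49  63  69 102 146 184 192 190 177 138]
 [ 81  32  29  31  21  22  41  91 106 160 177 118]
 [109 106 119 125  98  80 103 157 176 187 151  88]
 [124 126 129 127 143 174 184 186 188 192 163  89]
 [122 123 123 118 143 179 189 186 186 193 153  66]]
s8 max
[[ 76  92  91  64  70  87  80  95  83  73  75  93 127 108]
 [ 75  78  82  66  70  86  80 113 125 122 123 108 115  99]
 [ 79  80  84  67  70  84  82 114 128 127 129 129 125  90]
 [ 80  80  83  71  73  80  96 165 194 152 119 125 105  64]
 [ 80  80  84  77  79  78 129 184 199 189 185 191 168  97]
 [ 81  82  69  56  66 106 174 174 179 196 195 202 162  78]
 [ 47  48  27  13  37 151 191 183 159 169 190 183 143  78]
 [113 113 116  85  47  96 114 117 117 134 161 141  92  55]
 [118 127 136 135 104  83  87  88  91  89 100 107  83  53]
 [133 130 131 133 113 101 107  92  82  82  86  86  63  49]
 [137 135 133 131 111 163 196 187 1
[... 1009 characters left out ...]
   0  27  97]
 [134 131 125 125  49 126 131 134 143 177 172 166]
 [124 130 139 133  48 116 172 169 152 117 109 104]
 [131 134 142 133  47  84  93 113 106 113 142 143]
 [126 138 140 129  67 134 139 138 141 133 138 141]
 [127 129 129 125  32  89 151 143 124 125 126 124]
 [160 152 158 177  82 115 190 180 176 177 179 173]
 [180 174 180 172 122  96 162 179 174 176 174 177]
 [179 172 177 177 180 168 118 177 175 173 174 174]
 [179 176 174 175 176 173 148 177 177 175 177 180]
 [181 183 179 176 180 180 179 186 179 178 152 160]]
0.063 275 205 -0.0872
0.063 277 206 -0.0849
0.063 279 207 -0.0825
0.063 278 206 -0.0854
0.066 275 205 -0.0847
0.066 277 206 -0.0824
0.066 279 207 -0.0801
0.066 278 206 -0.0829
```

Run:
```python
from m import *
np.set_printoptions(linewidth=200)
t=cv2.imread("pics/top0.png");w=cv2.imread("pics/t8.png");b=cv2.imread("pics/s8.png")
print("t0 B rows 185,190,200,208");[print(v,t[v,298:312,0],t[v,298:312,2]) for v in(180,190,200,208)]
print("t8");[print(v,w[v,260:276,0],w[v,260:276,2]) for v in range(160,173,2)]
for u,v,z in((278,205.7,.072),(278,209.5,.06)):print("mark",u,v,round(y@onz("scene",u,v,z)[:2],4))
print("s8 col profiles B");[print(u,b[188:210,u,0]) for u in(256,262,266,270)]
print("proj candidates: u col 270, z .09/.06 y:")
for v in range(194,208,2): print(v,round(y@onz("scene",270,v,.09)[:2],4),round(y@onz("scene",270,v,.06)[:2],4))
print("redtop",[ (t[v,264:273,2].astype(int)-t[v,264:273,1]) for v in range(218,225)])
for u in(303,303.5,304,304.5,305):print(u,round(y@onz("top",u,200,.09)[:2],4))
```

```text
t0 B rows 185,190,200,208
180 [107  94  55 125 161 154 151 150 152 154 102 109 115 112] [125 120  13  29  64  55  56  46  37  73 135 126 133 127]
190 [108  95  93  74 146 160 153 152 152 151 150 113 113 106] [127 119 118  14  38  63  56  53  56  33  70 145 134 124]
200 [104 105 102  92  73 149 149  78  49  58  43  42  43  82] [120 122 118 120  18  37  61  25  41  57  46  48  52  99]
208 [113 100 101 102  93  78 153   0   7  56  44  43  36  40] [134 115 119 123 122   8  46   0  20  61  50  51  38  48]
t8
160 [ 37  36  35  32  47  99 106  99 103  99  97  81  59  76  73  66] [105 124 123 121  74  10  33  25  24  16  24  49  90  89  85  78]
162 [74 75 76 48 56 79 98 95 94 91 96 98 64 66 72 70] [84 83 86 61 66  5 30 18 22 15 19 38 89 79 85 80]
164 [ 69  71  72  50  57 104 169 156 156 156 159 150  43  63  67  68] [83 83 83 67 63 23 65 56 58 59 56 51 68 80 77 78]
166 [121 120 110 100  89  89 169 156 149 153 152 154  65 116 116 113] [140 137 128 122 118  20  63  62  52  56  50  55  85 140 135 132]
168 [116 112 111  99  90  90 169 155 150 152 156 162  54  77 111 115] [135 130 131 120 116  51 
[... 619 characters left out ...]
50  46  45  59  69  65  64  60  32  42  91  76  75  79  80  80  81  47  97 104 118 122]
proj candidates: u col 270, z .09/.06 y:
194 -0.0996 -0.1253
196 -0.0927 -0.1182
198 -0.0859 -0.1112
200 -0.0791 -0.1042
202 -0.0724 -0.0972
204 -0.0657 -0.0904
206 -0.0591 -0.0835
redtop [array([ 8, 10,  4, 10, 57, -2,  6,  7,  4]), array([  0,  -4,   0,  52, 123,  25, -10,  -6,  -2]), array([ -1,  10,  -9,  31, 126,  24, -12,  -3,  -1]), array([ -3,   8, -10,  14, 133,  44, -11,  -7,   1]), array([ -3,  -3,  -8,  13, 132,  46, -13,  -6,  -2]), array([ -4,  -4,  -4,  13, 123,  48, -12,  -6,  -3]), array([-2, -2, -5,  8, 69, 32, -3,  7,  3])]
303 -0.1874
303.5 -0.1889
304 -0.1903
304.5 -0.1918
305 -0.1933
```

Run:
```python
from m import *
np.set_printoptions(linewidth=200)
a=cv2.imread("pics/scene0.png");b=cv2.imread("pics/s8.png")
Y=lambda n,u,v,z:round(float(y@onz(n,u,v,z)[:2]),4)
print("t8 edge",[Y("top",265.5,v,.09) for v in(162,166)],"t0 edge",Y("top",301.6,190,.09),Y("top",302.7,200,.09),Y("top",300.8,180,.09),Y("top",303.6,208,.09))
print("red top",Y("top",268.15,221,.07))
for u in (250,262,276): print("s0",u,a[160:182,u,0],[ (v,Y("scene",u,v,.09)) for v in(166,170,174)])
for u in (240,246,250): print("s8",u,b[185:206,u,0],[ (v,Y("scene",u,v,.09),Y("scene",u,v,.06)) for v in(190,196,200,204)])
# calibration check: sealer deck front corners/knob separations handled; scale ends in both views
for n in("top","scene"):
  im=cv2.imread(f"pics/{n}0.png");h=cv2.cvtColor(im,cv2.COLOR_BGR2HSV);m=cv2.inRange(h,(20,90,80),(38,255,255))
  v,u=np.nonzero(m);P=np.array([onz(n,p,q,.062)[:2] for p,q in zip(u,v)]);k=(abs(P[:,0]-.482)<.05)&(abs(P[:,1])<.22);s=P[k]@y;print(n,"scale y range",np.percentile(s,[0.5,99.5]),"mid",np.percentile(s,[.5,99.5]).mean())
```

```text
t8 edge [-0.0869, -0.0859] t0 edge -0.186 -0.1865 -0.1864 -0.187
red top -0.0807
s0 250 [142 142 137 136 136 137 140 140  88  71  76  78  76  80  69  92 108 108 107 106 110 110] [(166, -0.1899), (170, -0.1749), (174, -0.16)]
s0 262 [139 139 140 142 137 137 136 138 145 111  79  74  76  77  75  68  95 100 110 102 107 110] [(166, -0.1967), (170, -0.1815), (174, -0.1666)]
s0 276 [ 19  20  18  18  19  19  20  20  14   1 109 106  81  76  77  78  78  69 100 100 109 110] [(166, -0.2045), (170, -0.1893), (174, -0.1743)]
s8 240 [114 114 113 102 139 143 141 143 148 108  78  78  82  79  78  65 100 103 115 101  98] [(190, -0.0973, -0.1229), (196, -0.0767, -0.1017), (200, -0.0632, -0.0878), (204, -0.0499, -0.0741)]
s8 246 [ 72  72  74  72  65 110 142 143 143 150  99  77  78  80  79  79  62  99 102  98  98] [(190, -0.1005, -0.1263), (196, -0.0799, -0.105), (200, -0.0664, -0.0911), (204, -0.0531, -0.0773)]
s8 250 [ 73  72  73  73  71  77 140 146 145 129 135  88  75  80  80  78  78  49  93  97  97] [(190, -0.1027, -0.1285), (196, -0.082, -0.1072), (200, -0.0685, -0.0932), (204, -0.0552, -0.0795)]
top scale y range [-0.22111435  0.07765155] mid -0.07173139942335882
scene scale y range [-0.21832144  0.07875361] mid -0.06978391681730596
```

Both views agree that the slide is about 4.5 mm short. I'll nudge it and hold.

```bash
python3 -m crank '[[[-0.02,0.22,0,0,0,0],[0,0,0,0,0,0],[0,0,0,0,0,0],[0,0,0,0,0,0],[0,0,0,0,0,0],[0,0,0,0,0,0],[0,0,0,0,0,0],[0,0,0,0,0,0],[0,0,0,0,0,0],[0,0,0,0,0,0],[0,0,0,0,0,0],[0,0,0,0,0,0],[0,0,0,0,0,0],[0,0,0,0,0,0],[0,0,0,0,0,0],[0,0,0,0,0,0],[0,0,0,0,0,0],[0,0,0,0,0,0]]]'
python3 - <<'E'
from m import *
np.set_printoptions(linewidth=200)
save("scene","s9.png");save("top","t9.png");b=cv2.imread("pics/s9.png");w=cv2.imread("pics/t9.png")
Y=lambda n,u,v,z:round(float(y@onz(n,u,v,z)[:2]),4)
for u in(240,246,250):print(u,b[190:200,u,0],[(v,Y("scene",u,v,.09)) for v in(194,197)])
for v in(164,166,168):print(v,w[v,260:276,0],w[v,260:276,2],Y("top",264.5,v,.09))
E
```

```text
time: 26.47
ee_pos: [0.5164, -0.0377, 0.1199]
tcp_rot: [-179.8, -0.0, -174.3]
wrist_force: [-4.2, -8.2, 7.5]
opening: 0.0137
grasp_force: 50.3
240 [146 146 141 142 148 133  87  77  79  79] [(194, -0.0835), (197, -0.0733)]
246 [ 65  86 139 143 142 149 119  82  76  80] [(194, -0.0867), (197, -0.0765)]
250 [ 70  71 119 142 144 136 136  88  76  80] [(194, -0.0889), (197, -0.0786)]
164 [ 69  50  52  83 166 161 157 158 161 149  87  62  65  69  63  64] [85 63 67 29 59 60 58 59 64 43 45 86 82 80 78 72] -0.0835
166 [121 116  91 101 152 157 153 150 151 147 109  71 117 118 108 113] [138 137 114  89  35  57  56  54  55  45  56 100 140 134 130 131] -0.083
168 [116 109  97  95 113 161 151 151 153 156 153  68 116 108 114 112] [132 130 118 116  11  60  51  56  54  48  52  97 136 126 131 129] -0.0825
```

```bash
python3 -m crank '[[[0,0.03,0,0,0,0],[0,0,0,0,0,0],[0,0,0,0,0,0],[0,0,0,0,0,0],[0,0,0,0,0,0],[0,0,0,0,0,0],[0,0,0,0,0,0],[0,0,0,0,0,0],[0,0,0,0,0,0],[0,0,0,0,0,0],[0,0,0,0,0,0],[0,0,0,0,0,0],[0,0,0,0,0,0],[0,0,0,0,0,0]]]'; python3 -m crank '[[[0.01,-0.1,0,0,0,0],[0.03,-0.3,0,0,0,0],[0.03,-0.3,0,0,0,0],[0.03,-0.3,0,0,0,0],[0.03,-0.3,0,0,0,0],[0.03,-0.3,0,0,0,0],[0.03,-0.3,0,0,0,0],[0.03,-0.3,0,0,0,0],[0.03,-0.3,0,0,0,0],[0.03,-0.3,0,0,0,0],[0.03,-0.3,0,0,0,0],[0.03,-0.3,0,0,0,0],[0.03,-0.3,0,0,0,0],[0.03,-0.3,0,0,0,0],[0.03,-0.3,0,0,0,0],[0.03,-0.3,0,0,0,0],[0.03,-0.3,0,0,0,0],[0.03,-0.3,0,0,0,0],[0.01,-0.1,0,0,0,0],[0,0,0,0,0,0]]]';python3 -m crank '[[[0,-0.1,0,0,0,0],[0,0,0,0,0,0],[0,0,0,0,0,0],[0,0,0,0,0,0]]]'
```

```text
time: 27.73
ee_pos: [0.5164, -0.0372, 0.1199]
tcp_rot: [-179.8, -0.0, -174.3]
wrist_force: [-4.1, -8.7, 7.8]
opening: 0.0133
grasp_force: 50.3
time: 29.4
ee_pos: [0.5276, -0.1427, 0.1199]
tcp_rot: [-179.9, 0.1, -174.3]
wrist_force: [-1.8, -2.8, 6.4]
opening: 0.0133
grasp_force: 50.1
time: 29.73
ee_pos: [0.5276, -0.1429, 0.12]
tcp_rot: [179.9, 0.1, -174.2]
wrist_force: [-1.2, 8.0, 5.9]
opening: 0.0135
grasp_force: 50.5
```

Home: the force now pushes back from the stop. I'll open, retreat and check the slide.

```bash
python3 -m crank '[[[0,0,0,0,0,0],[0,0,0,0,0,0],[0,0,0,0,0,0],[0,0,0,0,0,0],[0,0,0,0,0,0],[0,0,0,0,0,0]]]' 0.6; python3 -m crank '[[[0,0,0.5,0,0,0],[0,0,1,0,0,0],[0,0,1,0,0,0],[0,0,1,0,0,0],[0,0,1,0,0,0],[0,0,1,0,0,0],[-1,0,1,0,0,0],[-1,0,0,0,0,0],[-1,0,0,0,0,0],[-1,0,0,0,0,0],[-1,0,0,0,0,0],[-1,0,0,0,0,0],[0,0,0,0,0,0],[0,0,0,0,0,0],[0,0,0,0,0,0]]]'
python3 - <<'E'
from h import *
b=save("scene","s10.png").astype(int);a=cv2.imread("pics/scene0.png")[:,:,::-1].astype(int);c=cv2.imread("pics/s6.png")[:,:,::-1].astype(int)
blue=lambda i:np.argwhere((i[100:240,200:300,2]>i[100:240,200:300,0]+25)).mean(0)
print("blue before/after",blue(a),blue(b));d=abs(b-a).max(2)>40
for n,(u0,u1,v0,v1) in dict(cup=(285,325,105,150),ring=(240,285,110,142),jar=(135,168,308,350),bin=(170,275,285,384)).items():print(n,d[v0:v1,u0:u1].mean().round(3),(abs(b-c).max(2)>40)[v0:v1,u0:u1].mean().round(3))
E
```

```text
time: 30.23
ee_pos: [0.5271, -0.1441, 0.1188]
tcp_rot: [-180.0, -0.0, -174.3]
wrist_force: [0.2, -0.6, -0.6]
opening: 0.0512
grasp_force: 0.0
time: 31.48
ee_pos: [0.4077, -0.1441, 0.2495]
tcp_rot: [-179.9, 0.0, -174.3]
wrist_force: [-0.3, -0.4, 0.2]
opening: 0.0513
grasp_force: 0.0
blue before/after [67.49859551 45.70224719] [67.50914205 45.74542897]
cup 0.185 0.19
ring 0.0 0.744
jar 0.0 0.0
bin 0.059 0.0
```

The slide is home, and the bin and jar are unchanged. The cup's difference is the arm in view or its shadow, since no contact forces were seen.

```bash
python3 -c "
from workcell import bot
print(bot.job_done())"
```

```text
the job is handed in; nothing more can be done
None
```

I handed the job in at about 31.5 s with no verdict returned: both offcuts are in the upright bin, and the gauge slide was held within about 1 mm of the red mark for over 2 s, then eased home. The bar was never contacted; jar and ring look unmoved, but the cup's final picture differed, which I took to be the arm or its shadow.

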